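# Clear the jammed bush from the feed chute

### The job

A bush of the next size up has got into the feed chute and is jammed under the gauge lip. First push the sprung stop at the foot of the chute over until it snaps down to its other stop, so that nothing can run out onto the glass; then ease the jammed bush back from the lip, lift it out without wrenching it against the lip, and lay it in the empty reject tray (lower it in, do not drop it), so that the three waiting bushes roll down against the stop. Leave everything else on the bench where it is.

Things in the scene. Friction and masses are not known exactly. Their poses are not given: they have to be found in the camera images.
- chute: Fixed gravity feed chute. Origin on the bench under the track's centre line; x level and down the chute, y across, z up. The track floor slopes 22 deg down towards +x: 82 mm up at x = 0, 23 mm at its foot (x = 147 mm). Side guides 8 mm high and 3 mm thick, 43 mm apart inside (45 mm below the lip). At x = 155 to 345, y = -195 to 45 mm: black stage plate with glass, 14 mm high.
- gauge_lip: Gauge lip of the chute. Origin: middle of its lower upstream edge, 29 mm off the floor; axes as the chute's. Lip and the clear cover behind it: 34 mm wide, 4 mm thick, 48 mm long down the slope; bridge posts 29 mm either side, 34 mm on. From 45 mm upstream to here the guides are cut away and the floor is 30 mm wide: fingers can reach down outside it to 20 mm below it.
- hopper_edge (a point): Middle of the lower edge of the grey stock hopper's upright front face (110 mm wide across the chute, rising 76 mm from here); axes as the chute's. Its underside slopes from here down to 42 mm lower, 94 mm further upstream. Shutter closed. It overhangs the jam: an upright hand there would hit it, so lean the hand about 30 deg down the chute (+x), fingers pointing up the chute.
- stop_pivot (a point): Middle of the sprung stop's pivot axis, which lies along the chute's y. Ears 30 mm either side.
- stop (a joint): Angle of the sprung stop, rad: U-shaped bail of 10 mm bar, two 75 mm arms 72 mm apart and a cross bar. 0 = up (open), arms leaning 8 deg from upright towards +x; it grows as the bar swings towards +x and down round the pivot; 1.9 = down (shut), bar across the track. A spring strut holds it at either end, over centre near 0.95; short of that it springs back. About 5 to 8 N at the bar.
- stop_bar (a point): Middle of the stop's cross bar (10 mm round, 72 mm long, along the chute's y), on its axis; moves with the stop.
- big_bush: The jammed bush: plain steel, 36 mm diameter, 40 mm long, about 0.2 kg. Origin at its centre, axis along its own y, across the track. It lies against the lip's edge, its front tucked 4 mm under it, waiting bushes behind it: draw it 6 to 10 mm back up the slope before lifting, or it binds on the lip. Grip its flat ends (40 mm) in the guides' cut-outs.
- bush_a: Waiting bush next behind the jam: plain steel, 26 mm diameter, 40 mm long, about 0.11 kg; origin at centre, axis along own y. Rolls under the lip freely.
- bush_b: Waiting bush, second; same as bush_a.
- bush_c: Waiting bush, third; same as bush_a.
- reject_tray: Empty fixed black tray, 90 (x) by 120 (y) by 30 mm high, walls and floor 3 mm; origin under its centre. The two trays may stand in either place.
- parts_tray: Same fixed tray holding five good bushes on end (43 mm high); not for rejects. Origin under its centre.
- flange: Loose three-lug steel flange ring, 104 mm across the lugs, 24 mm high, on the glass. Origin under its centre. Leave alone.
- plug_gauge: Loose plug gauge lying on the bench, 88 mm long, 21 mm thick, along its x; origin under its middle. Leave alone.
- caliper: Loose caliper, 200 mm along its x, 16 mm high. Leave alone.
- ring_gauge: Loose ring gauge, 64 mm diameter, 20 mm high. Leave alone.
- block_box: Loose wooden gauge block box, 85 by 130 by 35 mm. Leave alone.
- v_block: Loose steel V-block, 50 by 70 by 46 mm. Leave alone.
- cleaner: Loose white bottle, 52 mm diameter, 150 mm high. Leave alone.

How it is judged:
By the outcome, as a careful person would: the job done as asked, in the order asked, and still so for the second after the job is handed in, with the robot touching nothing.
It also fails if it takes over 61 s, if anything falls off the work surface, if the arm or the gripper's body presses on something with over 40 N, if the wrist force passes 120 N, or if a joint passes its speed limit or range.

### The arm

A 6-joint arm with a two-finger parallel gripper is mounted at the origin on the work surface. World frame = base frame: x ahead of the robot, y to its left, z up, the work surface at z = 0. Lengths are in m, angles in degrees, forces in N, time in s.
With the tool pointing down it reaches from about 0.3 to 0.775 m from the base axis. Payload 14.6 kg.
Tool frame: the origin (TCP) lies at the very end of the fingers, on their centre line; the grasp point (between the pads) lies 19 mm behind it; z points along the fingers, y is the direction in which the jaws open and shut (so a half turn about z gives the same grasp; the last joint's range is limited). The gripper opens to 85 mm and grips with 20 to 120 N. Pads are 22 mm wide; open, the fingers measure 114 mm over their backs; the gripper's body (76 mm by 85 mm) begins 54 mm behind the grasp point. The pads swing forward as they close: fully open they stand 13 mm farther back than shut.
Start: joints at [69.007, 17.183, 87.147, -0, 75.671, -3.816], TCP at [0.162, 0.525, 0.231] pointing down, gripper open.
Joint ranges: [-173.82, 173.82], [-45.26, 126.66], [13.44, 144.39], [-59.66, 239.66], [0, 175.72], [-146.38, 146.38]. Speed limits (degrees/s): [127.2, 127.2, 147.25, 180, 180, 180].

### API

Orientations are given as [roll, pitch, yaw] about the fixed x, y, z axes, in that order (R = Rz(yaw) Ry(pitch) Rx(roll)).
In Python, from rig import manip gives the robot as it stands. The module is installed in compiled form; this text tells all that it offers.
- The arm moves only by the shell command python3 -m pendant 'ROWS' [FORCE]. ROWS is a JSON object of lists of equal length, an entry for each row: "translation": the shift along the tool's x, y, z each as a share of 0.15 m, from -1 to 1, a list of three; "rotation": the turn, a rotation vector about the tool's x, y, z each as a share of pi/4 rad, from -1 to 1, a list of three; "gripper": the opening, from 0 (shut) to 1 (fully open). A call has 1 to 8 rows; each row is the pose to reach, as a shift and turn from the pose commanded when the call began, along the tool's axes at that moment; what a row does not reach only later rows make up. A row lasts 1/12 s, in which the tool goes at most 41.7 mm and 7.16 degrees, less where a joint would pass 70% of its speed; a pose out of reach is approached as far as the arm can. A call with a number of a shift or a turn outside -1 to 1 is refused whole. A call with a gripper value outside its range is refused whole. The fingers move at their own pace and stop on an object; FORCE is the grip in N (left out, the last holds). Time passes only in rows, so rows that repeat a pose let the fingers close. It gives the time, the measured TCP pose, the force and the opening at its end, in the units of the state.
- manip.observe(): the state, without advancing time (a new reading comes with each control period).
- manip.get_image(name): name is "side" or "top"; returns the picture (384x512x3 uint8, blue, green, red); there is no depth.
- manip.camera_info(name): a dict with "camera_matrix" (3x3 intrinsics, pixels), "xyz" and "orientation" of the camera in the world. Camera axes: x right, y down, z forward; pixel columns grow to the right and rows downward; lengths in m; the calibration is good to about 2 mm. A picture is of the moment at which its call begins. camera_info takes no time and is no camera call.
- manip.hand_in(): hands the job in, once; it reports no verdict.
The state is a dict: "t": time; "joint_positions": joint angles; "joint_velocities": joint speeds; "tau": joint torques, N m; "ee_pos": TCP position; "eef_rot": TCP orientation; "contact_force": force on the tool from outside, world axes, zero at the start; "torque": the same for the moment, N m; "grip_width": opening from 0.0 (shut) to 1.0 (fully open).
Only numpy, scipy, OpenCV 4.12 (cv2) and the standard library are available. Lean on these libraries where they do the work, as an engineer would, in place of code of your own. Each camera call takes 0.05 s, during which the arm holds its last target. There are 200 camera calls.

## Working session

There is one attempt and no reset: what is moved stays moved. The work goes in short steps, Python scripts to look and compute and a shell command to move; the robot and the scene stay as the last step left them, time stands still between calls to the robot, and variables do not carry over. Pictures are saved under pics/ and viewed, about 8 in all and at most 12, crops included, and the job is handed in when it is done.

```bash
mkdir -p pics; python3 - <<'E'
from rig import manip
import cv2
for n in("top","side"):
    cv2.imwrite(f"pics/{n}0.png",cv2.resize(manip.get_image(n),None,fx=1.5,fy=1.5,interpolation=cv2.INTER_CUBIC)); print(n,manip.camera_info(n))
print(manip.observe())
E
```

```text
top {'camera_matrix': array([[495.13700465,   0.        , 258.49660636],
       [  0.        , 495.13700465, 192.54982115],
       [  0.        ,   0.        ,   1.        ]]), 'xyz': array([0.46695349, 0.02798921, 1.93741488]), 'orientation': array([-1.77551824e+02,  2.26859276e-02, -8.87063225e+01])}
side {'camera_matrix': array([[412.82036183,   0.        , 264.09138269],
       [  0.        , 412.82036183, 183.64440461],
       [  0.        ,   0.        ,   1.        ]]), 'xyz': array([0.41302567, 0.89992453, 0.93108089]), 'orientation': array([-131.10849316,    0.44946711, -171.1181794 ])}
{'t': 0.1, 'joint_positions': array([ 6.90066526e+01,  1.72121124e+01,  8.71768127e+01, -1.47898655e-03,
        7.56685693e+01, -3.81625880e+00]), 'joint_velocities': array([ 0.09546553, -0.1265793 , -0.18775256, -0.01210347, -0.06286175,
       -0.0441358 ]), 'tau': array([ 1.96178182e-03, -5.44381142e+01, -3.62373018e+01, -1.01957832e-05,
        3.03785535e-03, -2.58738311e-07]), 'ee_pos': array([0.16236848, 0.52527469, 0.23078072]), 'eef_rot': array([-1.79942538e+02, -2.39724178e-03,  1.62823277e+02]), 'contact_force': array([ 0.27337125, -1.04956148,  0.84941892]), 'torque': array([-0.02477291,  0.0187424 ,  0.04253539]), 'grip_width': 0.9985696732986421}
```

View pics/top0.png

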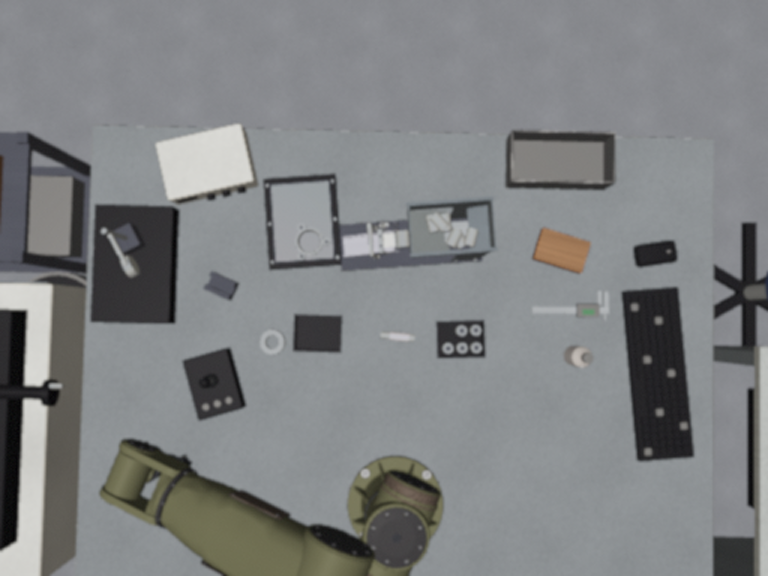

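View pics/side0.png

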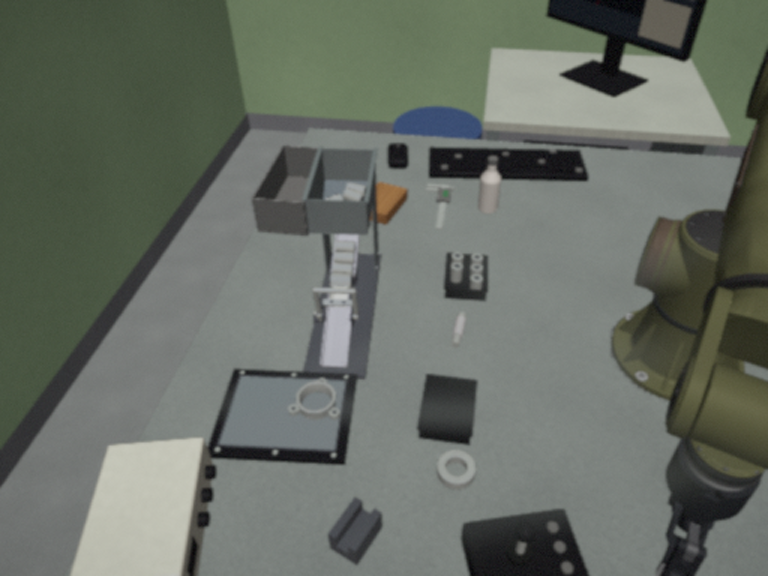

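Top view: chute runs left (world +y). Hopper is at (450,230), lip/stop near (380,238), glass at (303,222), empty tray at (318,333) and parts tray at (461,339). I'll zoom in on the chute in both views.

```bash
cat > h.py <<'E'
import numpy as np, cv2
from scipy.spatial.transform import Rotation as R
from rig import manip
def cam(n):
    c=manip.camera_info(n); return np.array(c["camera_matrix"]),np.array(c["xyz"]),R.from_euler('xyz',c["orientation"],degrees=True).as_matrix()
def ray(n,u,v):
    K,o,M=cam(n); d=M@np.linalg.inv(K)@[u,v,1]; return o,d/np.linalg.norm(d)
def onz(n,u,v,z):
    o,d=ray(n,u,v); return o+d*(z-o[2])/d[2]
def tri(a,b):  # a=(u,v) top, b=(u,v) side
    o1,d1=ray("top",*a);o2,d2=ray("side",*b)
    s=np.linalg.lstsq(np.c_[d1,-d2],o2-o1,rcond=None)[0]
    p,q=o1+s[0]*d1,o2+s[1]*d2; return (p+q)/2,np.linalg.norm(p-q)
def proj(n,p):
    K,o,M=cam(n); c=(M.T@(np.atleast_2d(p)-o).T); q=K@c; return (q[:2]/q[2]).T
def crop(n,u0,v0,u1,v1,f,out):
    im=manip.get_image(n)[v0:v1,u0:u1]; cv2.imwrite(out,cv2.resize(im,None,fx=f,fy=f,interpolation=cv2.INTER_CUBIC))
E
python3 - <<'E'
from h import *
a=manip.get_image("top")[110:250,170:340]; b=manip.get_image("side")[140:260,195:290]
A=cv2.resize(a,None,fx=4.7,fy=4.2,interpolation=cv2.INTER_CUBIC)
cv2.imwrite("pics/t1.png",cv2.resize(a,None,fx=4,fy=4,interpolation=cv2.INTER_CUBIC)); cv2.imwrite("pics/s1.png",cv2.resize(b,None,fx=5,fy=5,interpolation=cv2.INTER_CUBIC))
E
```

```text
(no output)
```

View pics/t1.png

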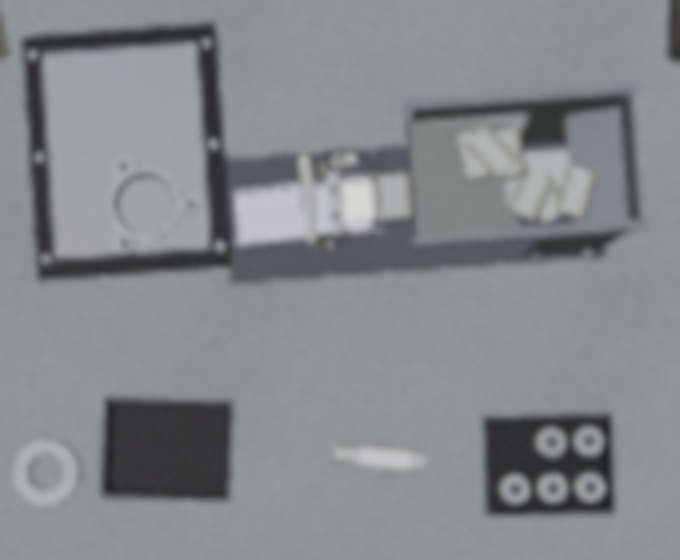

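View pics/s1.png

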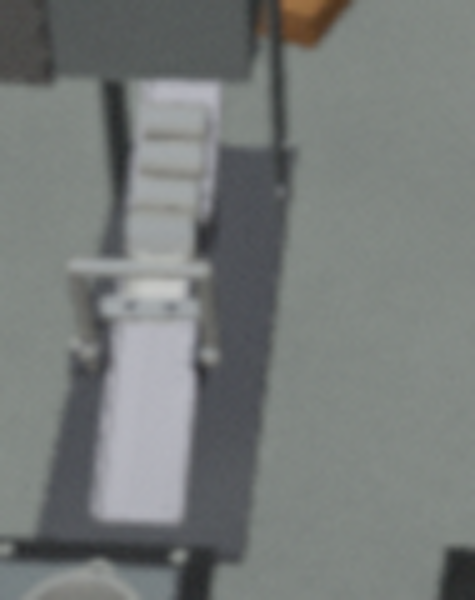

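```bash
python3 - <<'E'
from h import *
np.set_printoptions(precision=4,suppress=True)
T=lambda u,v:(170+(u+.5)/4-.5,110+(v+.5)/4-.5); S=lambda u,v:(195+(u+.5)/5-.5,140+(v+.5)/5-.5)
for k,a,b in [("bar far",(306,158),(74,266)),("bar near",(311,240),(206,271)),("bar mid",(308,199),(141,268)),("foot far",(235,190),(97,521)),("foot near",(238,245),(183,523)),("foot mid",(236,218),(140,522)),("bridge mid",(331,205),(150,306))]:
    print(k,*tri(T(*a),S(*b)))
print("foot z", onz("side",*S(97,521),.023),onz("side",*S(183,523),.023),onz("top",*T(235,190),.023),onz("top",*T(238,245),.023))
print("glass corners",[onz("top",*T(*p),.014)[:2] for p in [(24,38),(213,25),(230,265),(41,278)]])
print("tray1 top",[onz("top",*T(*p),.03)[:2] for p in [(106,399),(231,402),(228,498),(103,494)]])
print("tray2 top",[onz("top",*T(*p),.03)[:2] for p in [(486,417),(610,414),(614,510),(489,514)]])
print("hopper low edge side z?",[S(*p) for p in[(50,78),(250,80)]])
E
```

```text
bar far [0.7012 0.0791 0.1516] 0.003019901063694566
bar near [0.6269 0.0728 0.152 ] 0.003160666765101806
bar mid [0.6636 0.0763 0.1526] 0.0024362982542334424
foot far [0.6837 0.1507 0.0199] 0.0007098781777299349
foot near [0.6319 0.1467 0.0223] 0.0030978497264556536
foot mid [0.6574 0.1492 0.0217] 0.0015702831731065415
bridge mid [0.6651 0.0564 0.1043] 0.005187034636631242
foot z [0.6825 0.1532 0.023 ] [0.6333 0.1474 0.023 ] [0.6837 0.1506 0.023 ] [0.6303 0.1463 0.023 ]
glass corners [array([0.8294, 0.3613]), array([0.8463, 0.1768]), array([0.6114, 0.1542]), array([0.5945, 0.3378])]
tray1 top [array([0.4782, 0.2692]), array([0.4781, 0.1488]), array([0.3859, 0.1494]), array([0.387 , 0.2695])]
tray2 top [array([ 0.4692, -0.0968]), array([ 0.4747, -0.216 ]), array([ 0.3827, -0.2214]), array([ 0.3762, -0.1015])]
hopper low edge side z? [(204.6, 155.2), (244.6, 155.6)]
```

```bash
cat >> h.py <<'E'
np.set_printoptions(precision=4,suppress=True)
a=np.radians(95.2); EX=np.array([np.cos(a),np.sin(a),0]); EY=np.array([-np.sin(a),np.cos(a),0]); EZ=np.array([0,0,1.])
C=np.c_[EX,EY,EZ]; O=np.array([.669,.002,0])
toch=lambda p:C.T@(np.asarray(p)-O)
tow=lambda p:C@np.asarray(p)+O
def toolR(lean):  # tool leaning towards +x of chute, jaws across
    l=np.radians(lean); return C@np.c_[[np.cos(l),0,-np.sin(l)],[0,-1,0],[-np.sin(l),0,-np.cos(l)]]
def go(pw,Rw):   # shares needed from here to world pose
    s=manip.observe(); M=R.from_euler('xyz',s["eef_rot"],degrees=True).as_matrix(); p=np.array(s["ee_pos"])
    d=M.T@(np.asarray(pw)-p)/.15; r=R.from_matrix(M.T@Rw).as_rotvec()/(np.pi/4)
    print("t%.2f"%s["t"],"tcp chute",toch(p)*1e3,"F",s["contact_force"],"w%.3f"%s["grip_width"]); print(" trans",d,"rot",r)
E
python3 - <<'E'
from h import *
T=lambda u,v:(170+(u+.5)/4-.5,110+(v+.5)/4-.5); S=lambda u,v:(195+(u+.5)/5-.5,140+(v+.5)/5-.5)
for u,v in((338,203),(357,203),(378,203)): print("bush top",u,toch(onz("top",*T(u,v),.105)))
print("lip/bush side: gaps", [toch(tri(T(357,203),S(158,235))[0])])
for z in(.19,.22,.25): print("hop top",z,toch(onz("top",*T(412,172),z)))
for z in(.12,.145,.17): print("hop low",z,toch(onz("side",*S(150,79),z)))
# gaps between bushes in side view at centre plane: intersect ray with chute y=0 plane
for v,u in((135,175),(172,170),(210,162),(258,157),(306,150),(352,146)):
    o,d=ray("side",*S(u,v)); o2=toch(o); d2=C.T@d; print(v,o2+d2*(-o2[1]/d2[1]) if 0 else "", [ (o2+d2*(h-o2[2])/d2[2]).round(4) for h in(.08,.1,.12)])
go(tow([.05,0,.30]),toolR(30))
E
```

```text
bush top 338 [0.0476 0.0002 0.105 ]
bush top 357 [0.03   0.0014 0.105 ]
bush top 378 [0.0106 0.0027 0.105 ]
lip/bush side: gaps [array([0.0305, 0.0026, 0.1385])]
hop top 0.19 [-0.0198 -0.0136  0.19  ]
hop top 0.22 [-0.0187 -0.01    0.22  ]
hop top 0.25 [-0.0176 -0.0063  0.25  ]
hop low 0.12 [-0.1419 -0.0295  0.12  ]
hop low 0.145 [-0.1092 -0.0232  0.145 ]
hop low 0.17 [-0.0766 -0.017   0.17  ]
135  [array([-0.1344, -0.0147,  0.08  ]), array([-0.1097, -0.0103,  0.1   ]), array([-0.085 , -0.0059,  0.12  ])]
172  [array([-0.0964, -0.0131,  0.08  ]), array([-0.0725, -0.0087,  0.1   ]), array([-0.0487, -0.0043,  0.12  ])]
210  [array([-0.0588, -0.0133,  0.08  ]), array([-0.0359, -0.0089,  0.1   ]), array([-0.0129, -0.0045,  0.12  ])]
258  [array([-0.0138, -0.0104,  0.08  ]), array([ 0.0081, -0.0061,  0.1   ]), array([ 0.03  , -0.0018,  0.12  ])]
306  [array([ 0.0291, -0.0089,  0.08  ]), array([ 0.05  , -0.0046,  0.1   ]), array([ 0.0708, -0.0003,  0.12  ])]
352  [array([ 0.068 , -0.0059,  0.08  ]), array([ 0.088 , -0.0017,  0.1   ]), array([0.108 , 0.0025, 0.12  ])]
t0.20 tcp chute [567.1059 457.0999 230.97  ] F [-0.3309  0.1718  0.6825] w1.001
 trans [-4.1303 -2.0279 -0.459 ] rot [ 0.3922 -0.5863  1.4668]
```

Big bush vs lip is still unclear behind the bar: the fit is bush at chute x≈0, hopper front at x≈-18 mm with its lower edge at z≈0.21. The stop is well fixed (bar at chute x 74, z 152; pivot 64, 78). I'll do the stop first, then look again with the bar out of the way.

```bash
python3 -m pendant '{"translation":[[-1,-0.5,-0.6],[-1,-0.5,-0.6],[-1,-0.5,-0.6],[-1,-0.5,-0.6],[-1,-0.5,-0.6]],"rotation":[[0.1,-0.15,0.37],[0.1,-0.15,0.37],[0.1,-0.15,0.37],[0.1,-0.15,0.37],[0.1,-0.15,0.37]],"gripper":[0,0,0,0,0]}'
python3 -c "
from h import *
go(tow([.0885,0,.30]),toolR(30))"
```

```text
t: 0.62
ee_pos: [0.2854, 0.4078, 0.3233]
eef_rot: [-176.6, 7.3, 146.3]
contact_force: [0.6, -0.7, 1.1]
grip_width: 0.298
t0.62 tcp chute [438.8606 345.2395 323.3191] F [ 0.6116 -0.6512  1.0715] w0.298
 trans [-3.2115 -0.3369  0.5918] rot [ 0.296  -0.4367  1.0939]
```

```bash
python3 -m pendant '{"translation":[[-1,-0.1,0.1],[-1,-0.1,0.1],[-1,-0.1,0.1],[-1,-0.1,0.1],[-1,-0.1,0.1],[-1,-0.1,0.1]],"rotation":[[0.15,-0.22,0.55],[0.15,-0.22,0.55],[0.15,-0.22,0.55],[0.15,-0.22,0.55],[0.15,-0.22,0.55],[0.15,-0.22,0.55]],"gripper":[0,0,0,0,0,0]}'
python3 -c "
from h import *
go(tow([.0885,0,.30]),toolR(30))"
```

```text
t: 1.12
ee_pos: [0.4007, 0.3124, 0.3259]
eef_rot: [-175.3, 19.1, 121.7]
contact_force: [0.1, 0.4, -0.8]
grip_width: -0.002
t1.12 tcp chute [333.4566 239.1099 325.8772] F [ 0.0715  0.3565 -0.8121] w-0.002
 trans [-1.9972  0.7658  0.8139] rot [ 0.143  -0.2157  0.5458]
```

```bash
python3 -m pendant '{"translation":[[-1,0.38,0.4],[-1,0.38,0.4],[-1,0.38,0.4],[-1,0.38,0.4],[-1,0.38,0.4],[-1,0.38,0.4],[-1,0.38,0.4]],"rotation":[[0.14,-0.215,0.545],[0.14,-0.215,0.545],[0.14,-0.215,0.545],[0.14,-0.215,0.545],[0.14,-0.215,0.545],[0.14,-0.215,0.545],[0.14,-0.215,0.545]],"gripper":[0,0,0,0,0,0,0]}'
python3 -c "
from h import *
go(tow([.0885,0,.27]),toolR(30))"
```

```text
t: 1.7
ee_pos: [0.5294, 0.2028, 0.3146]
eef_rot: [179.9, 29.9, 95.4]
contact_force: [-0.5, -0.1, 0.4]
grip_width: 0.003
t1.70 tcp chute [212.5975 120.835  314.6447] F [-0.5035 -0.1288  0.4291] w0.003
 trans [-0.5719  0.8009  0.6734] rot [ 0.0053 -0.0029  0.0043]
```

```bash
python3 -m pendant '{"translation":[[-0.456,0.8,0.86],[-0.456,0.8,0.86],[-0.456,0.8,0.86],[-0.456,0.8,0.86],[-0.456,0.8,0.86],[-0.456,0.8,0.86]],"rotation":[[0,0,0],[0,0,0],[0,0,0],[0,0,0],[0,0,0],[0,0,0]],"gripper":[0,0,0,0,0,0]}'
python3 -c "
from h import *
go(tow([.0385,0,.150]),toolR(30))"
```

```text
t: 2.2
ee_pos: [0.6619, 0.0886, 0.2348]
eef_rot: [-180.0, 29.9, 95.4]
contact_force: [0.0, -1.0, -0.3]
grip_width: 0.002
t2.20 tcp chute [ 86.9167  -0.7772 234.7825] F [ 0.0228 -0.9908 -0.2704] w0.002
 trans [ 0.0023 -0.0057  0.6509] rot [ 0.001  -0.0016  0.0034]
```

```bash
python3 -m pendant '{"translation":[[0,0,0.2],[0,0,0.4],[0,0,0.55],[0,0,0.65],[0,0,0.65]],"rotation":[[0,0,0],[0,0,0],[0,0,0],[0,0,0],[0,0,0]],"gripper":[0,0,0,0,0]}'
python3 -m pendant '{"translation":[[0.05,0,0],[0.1,0,-0.01],[0.14,0,-0.02],[0.19,0,-0.03],[0.24,0,-0.03],[0.29,0,-0.03],[0.34,0,-0.03],[0.39,0,-0.02]],"rotation":[[0,0,0],[0,0,0],[0,0,0],[0,0,0],[0,0,0],[0,0,0],[0,0,0],[0,0,0]],"gripper":[0,0,0,0,0,0,0,0]}'
python3 -m pendant '{"translation":[[0.04,0,0.02],[0.08,0,0.03],[0.12,0,0.04],[0.16,0,0.06],[0.2,0,0.08],[0.24,0,0.1],[0.26,0,0.12],[0.26,0,0.12]],"rotation":[[0,0,0],[0,0,0],[0,0,0],[0,0,0],[0,0,0],[0,0,0],[0,0,0],[0,0,0]],"gripper":[0,0,0,0,0,0,0,0]}'
python3 - <<'E'
from h import *
go(tow([.0385,0,.150]),toolR(30))
cv2.imwrite("pics/s2.png",cv2.resize(manip.get_image("side")[140:260,195:290],None,fx=6,fy=5,interpolation=cv2.INTER_CUBIC))
E
```

```text
t: 2.62
ee_pos: [0.6645, 0.0424, 0.1508]
eef_rot: [-179.9, 29.9, 95.5]
contact_force: [-0.2, -0.4, 0.1]
grip_width: 0.002
t: 3.28
ee_pos: [0.6619, 0.0957, 0.1287]
eef_rot: [179.6, 29.9, 95.2]
contact_force: [-0.3, -1.3, 3.6]
grip_width: -0.004
t: 3.95
ee_pos: [0.6586, 0.1185, 0.0898]
eef_rot: [179.9, 29.9, 95.3]
contact_force: [-0.7, 0.0, 0.1]
grip_width: -0.002
t3.95 tcp chute [116.9676  -0.1659  89.758 ] F [-0.6692  0.026   0.144 ] w-0.002
 trans [-0.6537 -0.0023 -0.0869] rot [ 0.0029 -0.0013  0.0027]
```

View pics/s2.png

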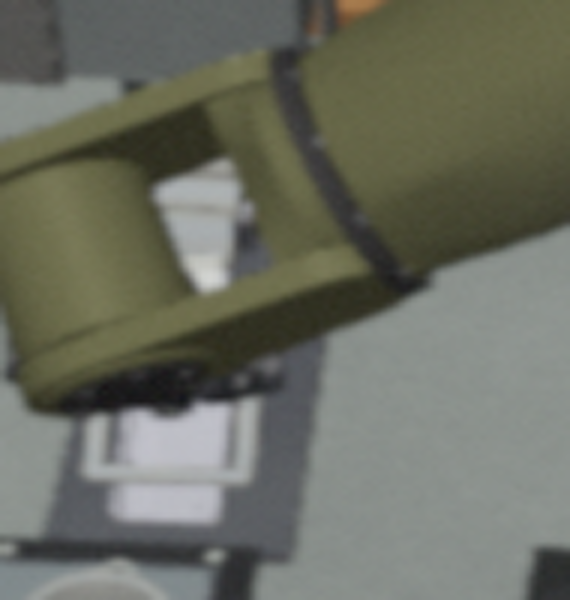

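Stop is down, its bar lying across the track at crop (165,475). Back off to see the jam.

```bash
python3 -m pendant '{"translation":[[0,0,-0.3],[0,-0.2,-0.6],[0,-0.4,-0.9],[0,-0.8,-1],[0,-1,-1],[0,-1,-1],[0,-1,-1],[0,-1,-1]],"rotation":[[0,0,0],[0,0,0],[0,0,0],[0,0,0],[0,0,0],[0,0,0],[0,0,0],[0,0,0]],"gripper":[0,0,1,1,1,1,1,1]}'
python3 -m pendant '{"translation":[[0.3,0,0],[0.6,0,0],[0.6,0,0]],"rotation":[[0,0,0],[0,0,0],[0,0,0]],"gripper":[1,1,1]}'
python3 - <<'E'
from h import *
av=lambda n:np.mean([manip.get_image(n).astype(float) for _ in range(3)],0).clip(0,255).astype(np.uint8)
a=av("top"); b=av("side"); cv2.imwrite("pics/top3.png",a); cv2.imwrite("pics/side3.png",b)
A=cv2.resize(a[138:182,240:285],(450,440),interpolation=cv2.INTER_CUBIC); B=cv2.resize(b[150:225,208:243],(350,750),interpolation=cv2.INTER_CUBIC)[:600]
out=np.zeros((600,800,3),np.uint8); out[:440,:450]=A; out[:600,450:]=B; cv2.imwrite("pics/c3.png",out)
E
```

```text
t: 4.67
ee_pos: [0.502, 0.179, 0.2221]
eef_rot: [179.7, 29.9, 95.2]
contact_force: [0.9, 0.0, -0.1]
grip_width: 0.848
t: 4.92
ee_pos: [0.4946, 0.2593, 0.1719]
eef_rot: [-179.9, 30.0, 95.5]
contact_force: [-1.3, 0.6, -0.8]
grip_width: 0.997
```

View pics/c3.png

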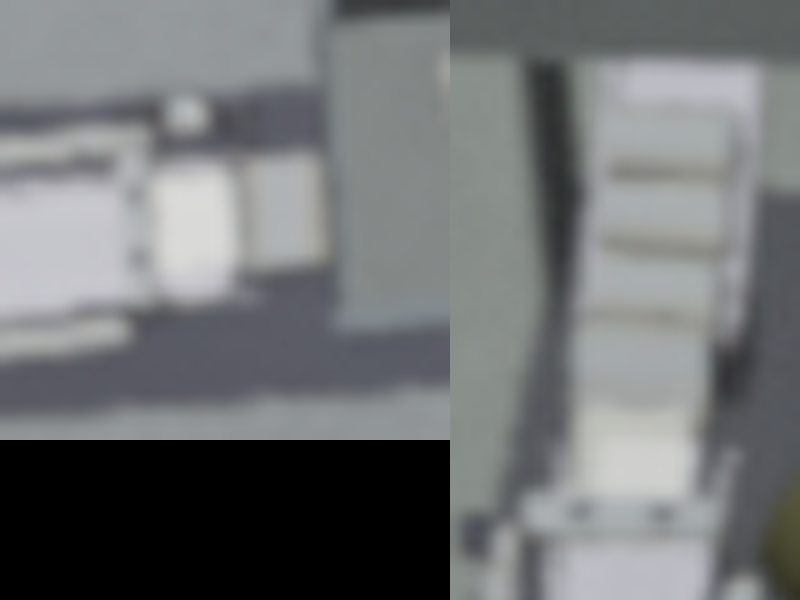

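```bash
python3 - <<'E'
from h import *
T=lambda u,v:(240+(u+.5)/10-.5,138+(v+.5)/10-.5); S=lambda u,v:(208+(u-450+.5)/10-.5,150+(v+.5)/10-.5)
f=lambda x:.082-x*np.tan(np.radians(22))
for k,a,b in[("lip top edge",(240,215),(640,402)),("bridge",(137,218),(622,512)),("bush near end/lip",(240,268),(700,402)),("bush far/lip",(240,158),(578,402))]:
    p,r=tri(T(*a),S(*b)); p=toch(p); print(k,p*1e3,r*1e3,"perp mm over floor",(p[2]-f(p[0]))*np.cos(np.radians(22))*1e3)
# bush_a/big tangent: side ray; big bush centre x hypothesis residual
o,d=ray("side",*S(640,314)); o=toch(o); d=C.T@d
n=np.array([d[2],0,-d[0]]); n/=np.hypot(n[0],n[2]); n*=np.sign(n[2])
for x in np.arange(-.012,.02,.004):
    c=np.array([x,0,f(x)+.018/np.cos(np.radians(22))]); print("bush x",x,"tangent dist-18 mm",((o-c)@n)*1e3*1-18)
for u in(242,325):
    print("bush edges top",toch(onz("top",*T(u,212),.102))*1e3)
print("far/near ends y", toch(onz("top",*T(285,152),.115))*1e3,toch(onz("top",*T(288,272),.115))*1e3)
E
```

```text
lip top edge [ 12.5157  -2.4933 109.9213] 1.371232271849998 perp mm over floor 30.576645829038092
bridge [ 50.617   -4.157  100.8605] 0.28022803270118846 perp mm over floor 36.44859766574988
bush near end/lip [ 13.9632  16.5885 112.1193] 2.9531921999375212 perp mm over floor 33.15678735147849
bush far/lip [ 10.9001 -22.7373 107.5459] 1.0328202848405028 perp mm over floor 27.769020018426904
bush x -0.012 tangent dist-18 mm -5.118739851772048
bush x -0.008 tangent dist-18 mm -1.2750386030377356
bush x -0.004 tangent dist-18 mm 2.568662645696577
bush x 0.0 tangent dist-18 mm 6.412363894430893
bush x 0.004 tangent dist-18 mm 10.256065143165316
bush x 0.008 tangent dist-18 mm 14.099766391899635
bush x 0.012 tangent dist-18 mm 17.943467640633948
bush x 0.016 tangent dist-18 mm 21.78716888936826
bush edges top [ 11.4941  -3.7438 102.    ]
bush edges top [-19.319   -1.6384 102.    ]
far/near ends y [ -5.6598 -23.438  115.    ] [ -3.6964  21.039  115.    ]
```

```bash
python3 - <<'E'
from h import *
T=lambda u,v:(240+(u+.5)/10-.5,138+(v+.5)/10-.5); S=lambda u,v:(208+(u-450+.5)/10-.5,150+(v+.5)/10-.5)
S1=lambda u,v:(195+(u+.5)/5-.5,140+(v+.5)/5-.5)
print("leg bases",toch(onz("side",*S1(280,192),.003))*1e3,toch(onz("side",*S1(118,195),.003))*1e3)
for z in(.03,.06,.09,.12): print("white sq",z,toch(onz("top",*T(185,115),z))*1e3, proj("side",onz("top",*T(185,115),z)))
b=cv2.imread("pics/side3.png")[165:225,205:255]; a=cv2.imread("pics/top3.png")[138:178,240:280]
g=lambda i:cv2.convertScaleAbs(cv2.resize(i,None,fx=10,fy=10,interpolation=cv2.INTER_CUBIC),alpha=1.5,beta=-60)
out=np.zeros((600,800,3),np.uint8); out[:600,:500]=g(b); out[:400,500:]=g(a)[:,:300]; cv2.imwrite("pics/c4.png",out)
go(tow([.0815,-.0015,.258]),toolR(30))
E
```

```text
leg bases [-170.6844   49.2416    3.    ] [-161.2859  -62.8686    3.    ]
white sq 0.03 [ 29.6365 -50.7935  30.    ] [[212.2209 212.1856]]
white sq 0.06 [ 29.8654 -46.8669  60.    ] [[212.5976 205.2852]]
white sq 0.09 [ 30.0944 -42.9403  90.    ] [[212.9865 198.1596]]
white sq 0.12 [ 30.3234 -39.0138 120.    ] [[213.3884 190.7974]]
t5.22 tcp chute [268.0528 149.3477 176.6082] F [0.2945 0.7091 0.9027] w0.998
 trans [-1.3478  1.0061  0.1536] rot [ 0.005  -0.0021 -0.001 ]
```

View pics/c4.png

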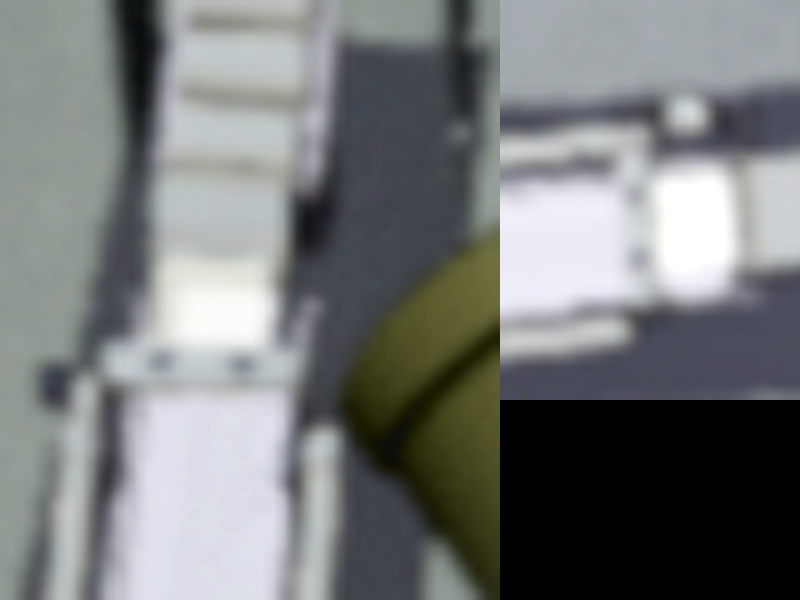

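```bash
python3 -m pendant '{"translation":[[-0.2,0.1,-0.2],[-0.4,0.3,-0.2],[-0.7,0.5,0],[-1,0.75,0.1],[-1,1,0.15],[-1,1,0.15]],"rotation":[[0,0,0],[0,0,0],[0,0,0],[0,0,0],[0,0,0],[0,0,0]],"gripper":[0.7,0.7,0.7,0.7,0.7,0.7]}'
python3 -c "
from h import *
go(tow([.0815,-.0015,.258]),toolR(30))"
```

```text
t: 5.72
ee_pos: [0.6598, 0.1259, 0.2333]
eef_rot: [179.7, 29.9, 95.0]
contact_force: [1.0, -0.1, 0.0]
grip_width: 0.702
t5.72 tcp chute [124.1881  -2.0506 233.3377] F [ 0.9829 -0.1053  0.0073] w0.702
 trans [-0.3287 -0.0027 -0.0005] rot [ 0.0055 -0.0016 -0.0038]
```

```bash
python3 -m pendant '{"translation":[[-0.2,0,0],[-0.33,0,0],[-0.33,0,0.2],[-0.33,0,0.4],[-0.33,0,0.6],[-0.33,0,0.8],[-0.33,0,0.9],[-0.33,0,0.9]],"rotation":[[0,0,0],[0,0,0],[0,0,0],[0,0,0],[0,0,0],[0,0,0],[0,0,0],[0,0,0]],"gripper":[0.7,0.7,0.7,0.7,0.7,0.7,0.7,0.7]}'
python3 - <<'E'
from h import *
go(tow([-.0185,-.0015,.0846]),toolR(30))
b=cv2.resize(manip.get_image("side")[130:210,190:270],None,fx=7,fy=7,interpolation=cv2.INTER_CUBIC); cv2.imwrite("pics/c5.png",b)
E
```

```text
t: 6.38
ee_pos: [0.667, 0.0171, 0.1367]
eef_rot: [-179.9, 30.0, 95.2]
contact_force: [0.1, -1.3, -0.5]
grip_width: 0.703
t6.38 tcp chute [ 15.1769   0.6117 136.684 ] F [ 0.1434 -1.2846 -0.5304] w0.703
 trans [-0.0212  0.0147  0.4129] rot [-0.0021 -0.0011  0.0004]
```

View pics/c5.png

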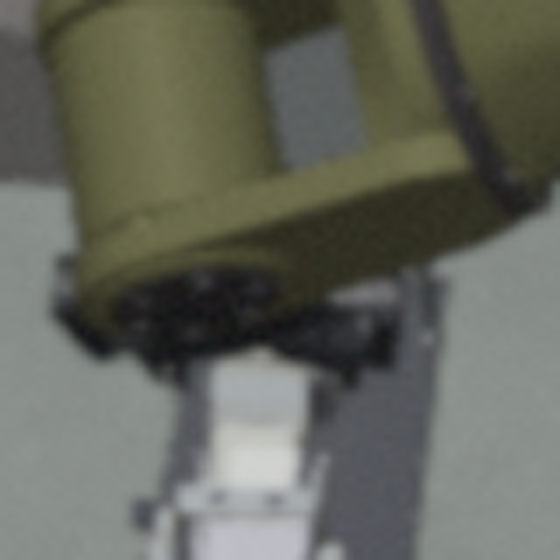

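The hand straddles the bush symmetrically (fingers at 190 and 325, bush centre 258). Descend.

```bash
python3 -m pendant '{"translation":[[-0.02,0.01,0.06],[-0.02,0.01,0.12],[-0.02,0.01,0.18],[-0.02,0.01,0.24],[-0.02,0.01,0.3],[-0.02,0.01,0.36],[-0.02,0.01,0.41],[-0.02,0.01,0.41]],"rotation":[[0,0,0],[0,0,0],[0,0,0],[0,0,0],[0,0,0],[0,0,0],[0,0,0],[0,0,0]],"gripper":[0.7,0.7,0.7,0.7,0.7,0.7,0.7,0.7]}'
python3 -c "
from h import *
go(tow([-.0185,-.0015,.0846]),toolR(30))"
```

```text
t: 7.1
ee_pos: [0.6723, -0.0138, 0.0856]
eef_rot: [180.0, 29.9, 95.3]
contact_force: [-0.5, 0.9, -0.5]
grip_width: 0.7
t7.10 tcp chute [-16.0258  -1.8055  85.6026] F [-0.4742  0.8724 -0.5272] w0.700
 trans [-0.011  -0.0021  0.014 ] rot [ 0.0016 -0.0015  0.002 ]
```

Clear of contact. Close with moderate grip.

```bash
python3 -m pendant '{"translation":[[0,0,0],[0,0,0],[0,0,0],[0,0,0],[0,0,0],[0,0,0],[0,0,0]],"rotation":[[0,0,0],[0,0,0],[0,0,0],[0,0,0],[0,0,0],[0,0,0],[0,0,0]],"gripper":[0.55,0.5,0.45,0.4,0.4,0.4,0.4]}' 50
python3 -c "
from h import *
go(tow([-.0185,-.0015,.0846]),toolR(30))"
```

```text
t: 7.68
ee_pos: [0.6732, -0.0127, 0.0882]
eef_rot: [179.7, 29.9, 95.2]
contact_force: [0.8, 2.7, 5.5]
grip_width: 0.469
t7.68 tcp chute [-14.9811  -2.8685  88.1627] F [0.8286 2.7028 5.4938] w0.469
 trans [-0.0085 -0.0093  0.0322] rot [ 0.0064 -0.0016  0.0009]
```

```bash
python3 -m pendant '{"translation":[[-0.01,0,0.001],[-0.02,0,0],[-0.03,0,0],[-0.04,0,0],[-0.05,0,-0.002],[-0.062,0,-0.004],[-0.062,0,-0.004],[-0.062,0,-0.004]],"rotation":[[0,0,0],[0,0,0],[0,0,0],[0,0,0],[0,0,0],[0,0,0],[0,0,0],[0,0,0]],"gripper":[0.4,0.4,0.4,0.4,0.4,0.4,0.4,0.4]}'
python3 -c "
from h import *
go(tow([-.0185,-.0015,.0846]),toolR(30))"
```

```text
t: 8.35
ee_pos: [0.6734, -0.0207, 0.0924]
eef_rot: [179.9, 29.9, 95.3]
contact_force: [-0.0, 3.7, -1.4]
grip_width: 0.461
t8.35 tcp chute [-22.9972  -2.3055  92.3716] F [-0.001   3.6627 -1.4044] w0.461
 trans [ 0.0518 -0.0054  0.0299] rot [ 0.004  -0.0018  0.0014]
```

```bash
python3 -m pendant '{"translation":[[-0.005,0,-0.04],[-0.01,0,-0.08],[-0.017,0,-0.12],[-0.023,0,-0.16],[-0.028,0,-0.2],[-0.034,0,-0.25],[-0.04,0,-0.3],[-0.046,0,-0.34]],"rotation":[[0,0,0],[0,0,0],[0,0,0],[0,0,0],[0,0,0],[0,0,0],[0,0,0],[0,0,0]],"gripper":[0.4,0.4,0.4,0.4,0.4,0.4,0.4,0.4]}'
python3 -m pendant '{"translation":[[0,0,-0.2],[0,0,-0.4],[0,0,-0.6],[0,0,-0.8],[0,0,-1],[0,0,-1]],"rotation":[[0,0,0],[0,0,0],[0,0,0],[0,0,0],[0,0,0],[0,0,0]],"gripper":[0.4,0.4,0.4,0.4,0.4,0.4]}'
python3 - <<'E'
from h import *
T=np.array([.432,.209]); up=np.c_[EX,-EY,-EZ]
go(np.r_[T,.2],up)
E
```

```text
t: 9.02
ee_pos: [0.6717, -0.0009, 0.1414]
eef_rot: [179.8, 29.9, 95.2]
contact_force: [0.2, 0.1, -1.4]
grip_width: 0.463
t: 9.52
ee_pos: [0.665, 0.076, 0.2768]
eef_rot: [179.3, 29.9, 95.1]
contact_force: [0.7, 0.2, -0.9]
grip_width: 0.463
t9.52 tcp chute [ 74.0705  -2.6834 276.8131] F [ 0.7244  0.2141 -0.8723] w0.463
 trans [ 1.141  -1.4668 -0.0833] rot [0.0156 0.6634 0.0025]
```

```bash
python3 -m pendant '{"translation":[[0.2,-0.2,-0.05],[0.4,-0.4,-0.05],[0.6,-0.6,-0.05],[0.8,-0.8,-0.05],[1,-1,-0.05],[1,-1,-0.05],[1,-1,-0.05]],"rotation":[[0,0.1,0],[0,0.2,0],[0,0.3,0],[0,0.4,0],[0,0.5,0],[0,0.6,0],[0,0.66,0]],"gripper":[0.4,0.4,0.4,0.4,0.4,0.4,0.4]}'
python3 - <<'E'
from h import *
print(manip.observe()["joint_positions"])
for s in(1,-1):
    go([.432,.209,.12],np.c_[-s*EY,-s*EX,-EZ])
E
```

```text
t: 10.1
ee_pos: [0.5008, 0.1932, 0.2011]
eef_rot: [179.9, 0.0, 95.5]
contact_force: [0.4, 1.1, -1.4]
grip_width: 0.461
[17.2039 16.9668 91.5627 -0.031  71.3644 11.7554]
t10.10 tcp chute [205.7008 150.1781 201.1449] F [ 0.4442  1.0539 -1.389 ] w0.461
 trans [ 0.1483 -0.4476  0.5401] rot [ 0.002  -0.0018  2.0057]
t10.10 tcp chute [205.7008 150.1781 201.1449] F [ 0.4442  1.0539 -1.389 ] w0.461
 trans [ 0.1483 -0.4476  0.5401] rot [ 0.0018  0.002  -1.9943]
```

```bash
python3 -m pendant '{"translation":[[0.14,-0.45,0],[0.14,-0.45,0],[0.14,-0.45,0],[0.14,-0.45,0],[0.14,-0.45,0],[0.14,-0.45,0],[0.14,-0.45,0]],"rotation":[[0,0,-0.94],[0,0,-0.94],[0,0,-0.94],[0,0,-0.94],[0,0,-0.94],[0,0,-0.94],[0,0,-0.94]],"gripper":[0.4,0.4,0.4,0.4,0.4,0.4,0.4]}'
python3 -m pendant '{"translation":[[0,0,0],[0,0,0],[0,0,0],[0,0,0],[0,0,0],[0,0,0],[0,0,0]],"rotation":[[0,0,-0.94],[0,0,-0.94],[0,0,-0.94],[0,0,-0.94],[0,0,-0.94],[0,0,-0.94],[0,0,-0.94]],"gripper":[0.4,0.4,0.4,0.4,0.4,0.4,0.4]}'
python3 - <<'E'
from h import *
go([.432,.209,.06],np.diag([-1.,1,-1]))
a=manip.get_image("top"); b=manip.get_image("side")
A=cv2.resize(a[130:250,170:290],(400,400),interpolation=cv2.INTER_CUBIC); B=cv2.resize(b[140:300,190:350],(400,400),interpolation=cv2.INTER_CUBIC)
cv2.imwrite("pics/c6.png",np.hstack([A,B]))
E
```

```text
t: 10.68
ee_pos: [0.4333, 0.2068, 0.2013]
eef_rot: [-180.0, 0.3, 138.0]
contact_force: [-0.4, 0.4, -2.5]
grip_width: 0.46
t: 11.27
ee_pos: [0.4334, 0.2068, 0.2012]
eef_rot: [-179.8, 0.2, -180.0]
contact_force: [0.3, 0.4, -2.9]
grip_width: 0.462
t11.27 tcp chute [225.2829 216.0642 201.1941] F [ 0.3344  0.3866 -2.8914] w0.462
 trans [0.0121 0.0186 0.9412] rot [-0.0051  0.0037  0.0008]
```

View pics/c6.png

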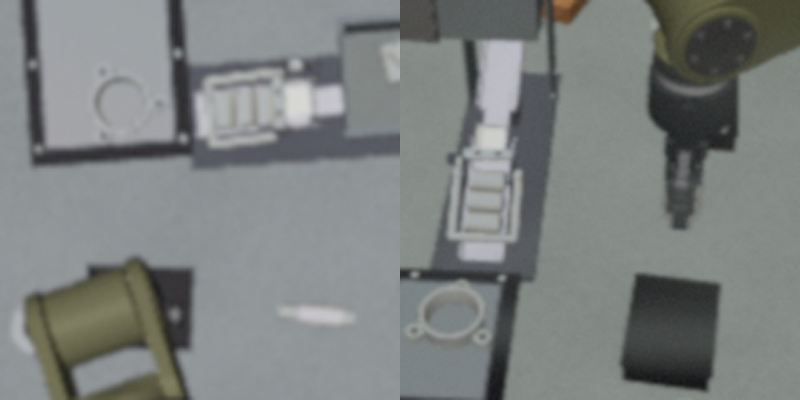

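Three bushes lie against the stop (side, 485,175–230). The big bush is in the fingers over the empty tray. Lower it.

```bash
python3 -m pendant '{"translation":[[0.01,0.02,0.2],[0.01,0.02,0.4],[0.01,0.02,0.6],[0.01,0.02,0.75],[0.01,0.02,0.88],[0.01,0.02,0.97],[0.01,0.02,1],[0.01,0.02,1]],"rotation":[[0,0,0],[0,0,0],[0,0,0],[0,0,0],[0,0,0],[0,0,0],[0,0,0],[0,0,0]],"gripper":[0.4,0.4,0.4,0.4,0.4,0.4,0.4,0.4]}'
python3 -m pendant '{"translation":[[0,0,0.05],[0,0,0.1],[0,0,0.15],[0,0,0.2],[0,0,0.24],[0,0,0.27],[0,0,0.27]],"rotation":[[0,0,0],[0,0,0],[0,0,0],[0,0,0],[0,0,0],[0,0,0],[0,0,0]],"gripper":[0.4,0.4,0.4,0.4,0.4,0.4,0.4]}'
```

```text
t: 12.03
ee_pos: [0.432, 0.2092, 0.0505]
eef_rot: [-179.7, 0.1, 179.7]
contact_force: [-0.3, 0.3, -1.8]
grip_width: 0.462
t: 12.62
ee_pos: [0.4321, 0.2091, 0.0098]
eef_rot: [-179.8, 0.1, 179.9]
contact_force: [0.2, -0.3, -2.5]
grip_width: 0.466
```

Still carrying; go down by 1–1.5 mm steps to touch.

```bash
python3 -m pendant '{"translation":[[0,0,0.007],[0,0,0.014],[0,0,0.02],[0,0,0.026],[0,0,0.026],[0,0,0.026]],"rotation":[[0,0,0],[0,0,0],[0,0,0],[0,0,0],[0,0,0],[0,0,0]],"gripper":[0.4,0.4,0.4,0.4,0.4,0.4]}'
```

```text
t: 13.12
ee_pos: [0.4326, 0.2092, 0.0069]
eef_rot: [-179.8, 0.2, 180.0]
contact_force: [0.9, -0.1, -2.5]
grip_width: 0.46
```

```bash
python3 -m pendant '{"translation":[[0,0,0.007],[0,0,0.014],[0,0,0.014],[0,0,0.014]],"rotation":[[0,0,0],[0,0,0],[0,0,0],[0,0,0]],"gripper":[0.4,0.4,0.4,0.4]}'
python3 -m pendant '{"translation":[[0,0,0.007],[0,0,0.014],[0,0,0.014],[0,0,0.014]],"rotation":[[0,0,0],[0,0,0],[0,0,0],[0,0,0]],"gripper":[0.4,0.4,0.4,0.4]}'
```

```text
t: 13.45
ee_pos: [0.4325, 0.2092, 0.0047]
eef_rot: [-179.8, 0.2, 180.0]
contact_force: [0.3, -0.5, -2.8]
grip_width: 0.456
t: 13.78
ee_pos: [0.4327, 0.2092, 0.003]
eef_rot: [-179.8, 0.2, 180.0]
contact_force: [-2.4, -1.6, 5.7]
grip_width: 0.462
```

Touched (+6 to +8 N). Release slowly, then rise.

```bash
python3 -m pendant '{"translation":[[0,0,-0.005],[0,0,-0.005],[0,0,-0.005],[0,0,-0.005],[0,0,-0.005],[0,0,-0.005],[0,0,-0.005],[0,0,-0.005]],"rotation":[[0,0,0],[0,0,0],[0,0,0],[0,0,0],[0,0,0],[0,0,0],[0,0,0],[0,0,0]],"gripper":[0.47,0.49,0.51,0.54,0.58,0.62,0.62,0.62]}' 20
python3 -m pendant '{"translation":[[0,0,-0.1],[0,0,-0.2],[0,0,-0.35],[0,0,-0.6],[0,0,-0.8],[0,0,-1],[0,0,-1],[0,0,-1]],"rotation":[[0,0,0],[0,0,0],[0,0,0],[0,0,0],[0,0,0],[0,0,0],[0,0,0],[0,0,0]],"gripper":[0.62,0.62,0.62,0.62,0.62,0.62,0.62,0.62]}'
python3 -m pendant '{"translation":[[0.2,0,-0.2],[0.4,0.2,-0.4],[0.6,0.4,-0.4],[0.8,0.6,-0.4],[0.8,0.8,-0.4],[0.8,1,-0.4],[0.8,1,-0.4],[0.8,1,-0.4]],"rotation":[[0,0,0],[0,0,0],[0,0,0],[0,0,0],[0,0,0],[0,0,0],[0,0,0],[0,0,0]],"gripper":[0.62,0.62,0.62,0.62,0.62,0.62,0.62,0.62]}'
python3 - <<'E'
from h import *
a=manip.get_image("top"); b=manip.get_image("side")
A=cv2.resize(a[120:260,170:310],(400,400),interpolation=cv2.INTER_CUBIC); B=cv2.resize(b[150:310,190:350],(400,400),interpolation=cv2.INTER_CUBIC)
cv2.imwrite("pics/c7.png",cv2.convertScaleAbs(np.hstack([A,B]),alpha=1.3))
print(manip.observe()["joint_velocities"])
E
```

```text
t: 14.45
ee_pos: [0.4326, 0.2092, 0.0034]
eef_rot: [-179.8, 0.2, 180.0]
contact_force: [0.4, 0.5, -0.3]
grip_width: 0.626
t: 15.12
ee_pos: [0.4326, 0.21, 0.1546]
eef_rot: [-179.9, 0.3, 180.0]
contact_force: [-0.0, 0.4, -0.3]
grip_width: 0.621
t: 15.78
ee_pos: [0.3113, 0.3606, 0.2107]
eef_rot: [-179.7, 0.1, -179.9]
contact_force: [1.0, 1.1, -1.5]
grip_width: 0.621
[-0.9667 -0.8471  0.2079  0.0788  0.1629  0.0943]
```

View pics/c7.png

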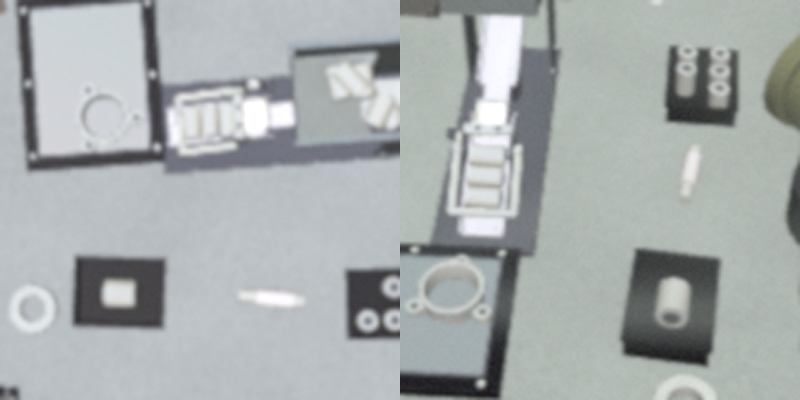

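The bush lies in the middle of the reject tray (top 118,292; side 673,302). The three bushes rest against the closed stop, and nothing else has moved. Handing in.

```bash
python3 -c "
from rig import manip
print(manip.hand_in())"
```

```text
the job is handed in; nothing more can be done
None
```

The job is done and handed in, at about 16 s of the 61 s allowed.

- **Stop:** I pushed the sprung stop over with the closed fingers until it snapped down. The picture showed its bar across the track.
- **Jammed bush:** With the hand leaned 30 degrees, I gripped the bush on its ends; the jaws read about 40 mm. I drew it back about 9 mm up the slope and lifted it square to the track floor. The wrist force was under 4 N at the end of each of these moves.
- **Placing:** I lowered it into the empty reject tray until it touched, at about 6 N. Then I opened the jaws slowly and moved clear.

In the last pictures (top and side) the bush lies on its side in the middle of the reject tray. The three waiting bushes rest against the closed stop. The flange, plug gauge, ring gauge and parts tray look undisturbed. The caliper, block box, V-block and cleaner were outside those last crops, so I did not look at them again, but the arm never worked near them.

My first reading of the bush's position was off by about 35 mm, because the stop's bar hid the lip and I took the lip and clear cover for the bush. I settled it with a second look after the stop was down, before going near the bush. No check failed after that.

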